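Tare the pantry scale and print a label

ROBOT

A 6-joint arm with a two-finger parallel gripper is mounted at the origin on the work surface. World frame = base frame: x ahead of the robot, y to its left, z up, the work surface at z = 0. Lengths are in m, angles in rad, forces in N, time in s.
With the tool pointing down it reaches from about 0.3 to 0.95 m from the base axis. Payload 3.1 kg.
Tool frame: the origin (TCP) lies midway between the tips of the shut fingers; the grasp point (between the pads) lies 19 mm behind it; z points along the fingers, y is the line along which they close (so a half turn about z gives the same grasp; the last joint's range is limited). The gripper opens to 85 mm and grips with 20 to 120 N. Pads are 22 mm wide; open, the fingers measure 114 mm over their backs; the gripper's body (76 mm by 85 mm) begins 54 mm behind the grasp point. The pads swing forward as they close: fully open they stand 13 mm farther back than shut.
Start: joints at [-1.261, 0.308, 1.634, -0, 1.2, -0.07], TCP at [0.232, -0.58, 0.231] pointing down, gripper open.
Joint ranges: [-3.06, 3.06], [-0.79, 1.96], [0.05, 2.63], [-1.19, 4.34], [0.05, 2.64], [-2.94, 2.94]. Speed limits (rad/s): [2.79, 2.79, 3.14, 3.14, 3.14, 3.14].

INTERFACE

Orientations are given as a rotation vector (axis times angle).
In Python, from station import * gives the robot as it stands. The module is installed in compiled form; this text tells all that it offers.
- The arm moves only by the tool apply_moves, never from a script. Its argument "moves" is a list of rows, each a list of 7 numbers: the shift along the world's x, y, z in m, then the turn, a rotation vector about the world's x, y, z in rad, then the finger opening in m, from 0 to 0.0854. A call has 1 to 12 rows; each row is the pose to reach, as a shift and turn from the pose commanded when the call began; what a row does not reach only later rows make up. A row lasts 1/12 s, in which the tool goes at most 41.7 mm and 7.16 degrees, less where a joint would pass 70% of its speed; a pose out of reach is approached as far as the arm can. A call with a gripper value outside its range is refused whole. The fingers move at their own pace and stop on an object; the grip force is fixed at half the most. Time passes only in rows, so rows that repeat a pose let the fingers close. It gives the time, the measured TCP pose, the force, the opening and the grip force at its end, in the units of the state.
- sense(): the state, without advancing time (a new reading comes with each control period).
- capture(name): name is "side" or "top"; returns a dict with "img" (400x640x3 uint8, red, green, blue), "depth" (400x640 float32, m along the optical axis (not along the pixel's ray), 0 where there is no reading), "fx", "fy", "cx", "cy" (pixels), "k1" (the pictures are not rectified: a ray, as slopes to the right and down, at radius r is drawn at 1 + k1 r^2 times it, then the intrinsics apply), "R" (3x3) and "t" (3): a world point X has camera coordinates R X + t. Camera axes: x right, y down, z forward; pixel columns grow to the right and rows downward; lengths in m; the calibration is good to about 2 mm. A picture is of the moment at which its call begins.
- sign_off(): hands the job in; it is judged then, once.
The state is a dict: "time": time; "joints": joint angles; "qvel": joint speeds; "tau": joint torques, N m; "ee_pos": TCP position; "eef_rot": TCP orientation; "ft_force": force on the tool from outside, world axes, zero at the start; "ft_torque": the same for the moment, N m; "finger_gap": opening from 0.0 (shut) to 1.0 (fully open); "finger_force": force on a finger pad.
Only numpy, scipy, OpenCV 4.12 (cv2) and the standard library are available. Lean on these libraries where they do the work, as an engineer would, in place of code of your own. Each camera call takes 0.05 s, during which the arm holds its last target. There are 200 camera calls.

TASK

Tare the scale for the empty crate standing on it and print the label: switch on the power block by pressing the raised end of its big rocker all the way down, then push the wide bar key on the indicator console fully in so that it stays in, and then press the round key on the label printer fully down and let it spring back. Work in that order, press no other key, and do not move or pick up the tins, jar, tape roll or stamp that stand about.

Things in the scene. Friction and masses are not known exactly. Their poses are not given: they have to be found in the camera images.
- power: Power block that feeds the scale and printer: plain grey plastic box 130 x 72 x 42 mm high, fixed to the table. Origin: centre of its underside; its x axis runs along its 130 mm length, towards the end with a short black rubber stub (the end farther from the robot, turned up to 0.6 rad), z up.
- rocker (a joint): Big black rocker on the power block's top, 60 x 32 mm (long along the block's x), pivoting at its middle about the block's y; its top there is 58 mm above the table. Value in rad: -0.2 = off (its end on the block's +x side raised), +0.2 = fully on (that end down); starts at -0.2 to -0.17. No spring: takes about 2 N at the press point, 5 N nearer the pivot, and stays where left.
- rocker_end (a point): Point on the rocker's top face, on the half towards the block's +x side (the raised half at the start), 20 mm from the pivot: where to press. It travels down 8 mm from off to on.
- console: Scale's indicator console: grey box 125 (x) x 155 (y) x 46 mm high, fixed to the table, with a dark display on top along its +x side and a row of three white keys along its -x side. Origin: centre of its underside, z up.
- bar_key_top (a point): Centre of the top face of the console's wide bar key (tare), 24 mm along the console's x by 60 mm along its y, at the +y end of the row; top face 55 mm above the table, 9 mm proud of the housing.
- bar_key (a joint): Push-in depth of the bar key in m: 0 = up (start), 0.006 = fully in. Latching: needs about 3.5 N and stays where it is pushed to.
- square_key_mid (a joint): Depth in m of the 20 x 20 mm square key in the middle of the console's row, its centre 60 mm from the bar key's centre (a 20 mm gap between them). Spring key, travel 0.006. Not to be pressed.
- square_key_end (a joint): Depth in m of the 20 x 20 mm square key at the console's -y end, 34 mm beyond the middle one. Spring key, travel 0.006. Not to be pressed.
- printer: Desktop label printer: grey box 125 (x) x 112 (y) x 78 mm high, fixed to the table, black cover (to 86 mm) on the +x half of its top, two white keys on the -x half, a paper label sticking out of its -x face. Origin: centre of its underside, z up.
- round_key_top (a point): Centre of the top face of the printer's round key (print), 26 mm in diameter, on the printer's +y side; top face 87 mm above the table, 9 mm proud.
- round_key (a joint): Push-in depth of the round key in m: 0 = up, 0.006 = fully in. Spring key: begins to move at about 1.5 N, fully in at about 5 N, springs back when let go.
- oblong_key (a joint): Depth in m of the printer's oblong cover-release key, 14 x 36 mm, its centre 60 mm from the round key's centre towards the printer's -y side. Spring key, travel 0.006. Not to be pressed.
- fish_tin: Bystander: low tin, 62 mm across, 40 mm high, loose, standing among the devices. Origin: centre of its underside.
- jam_jar: Bystander: small jar, 56 mm across, 72 mm high, loose, standing among the devices. Origin: centre of its underside.
- tape_roll: Bystander: empty tape core lying flat, 76 mm across, 45 mm high, loose, between the devices and the scale. Origin: centre of its underside.
- soup_can: Bystander: tall can, 72 mm across, 110 mm high, loose, at the back. Origin: centre of its underside.
- bean_can: Bystander: tall can, 72 mm across, 110 mm high, loose, at the back. Origin: centre of its underside.
- stamp: Bystander: hand stamp standing on its 28 x 50 mm foot, 70 mm high with a wooden handle, loose, standing among the devices. Origin: centre of its underside.

How it is judged:
By the outcome, as a careful person would: the job done as asked, in the order asked, and still so for the second after the job is handed in, with the robot touching nothing.
It also fails if it takes over 51 s, if anything falls off the work surface, if the arm or the gripper's body presses on something with over 40 N, if the wrist force passes 120 N, or if a joint passes its speed limit or range.

## Working session

There is one attempt and no reset: what is moved stays moved. The work goes in short steps, Python scripts to look and compute and a tool call to move; the robot and the scene stay as the last step left them, time stands still between calls to the robot, and variables do not carry over. Pictures are saved under pics/ and viewed, at most 10 in all, crops included, and the job is handed in when it is done.

Besides the shell and the picture viewer there is one more tool, called after "Request:" by a JSON object that holds its "op" and its "data". apply_moves: Moves the arm, as the interface text tells. Its arguments: {"type":"object","properties":{"moves":{"type":"array","items":{"type":"array","items":{"type":"number"}}}},"required":["moves"]}

```bash
mkdir -p pics
cat > h.py <<'E'
from station import *
import numpy as np, cv2
def ray(c,u,v):
    K=np.array([[c['fx'],0,c['cx']],[0,c['fy'],c['cy']],[0,0,1.]])
    p=cv2.undistortPoints(np.array([[[u,v]]],float),K,np.array([c['k1'],0,0,0.]))[0,0]
    R=np.array(c['R']);return -R.T@np.array(c['t']),R.T@np.array([p[0],p[1],1])
def onz(c,u,v,z):
    o,d=ray(c,u,v);return o+d*(z-o[2])/d[2]
def dep(c,u,v):
    o,d=ray(c,u,v);return o+d*c['depth'][int(v),int(u)]
E
python3 - <<'E'
from h import *
import pickle
s=sense();print({k:np.round(v,3) for k,v in s.items()})
for n in('top','side'):
    c=capture(n);pickle.dump(c,open(n+'.pkl','wb'));cv2.imwrite(f'pics/{n}0.png',c['img'][:,:,::-1])
    print(n,c['fx'],c['k1'],ray(c,320,200))
E
```

```text
{'time': np.float64(0.0), 'joints': array([-1.261,  0.309,  1.635, -0.   ,  1.2  , -0.07 ]), 'qvel': array([ 0.001, -0.001,  0.002, -0.001,  0.001,  0.   ]), 'tau': array([ 3.0000e-03, -4.1524e+01, -2.7666e+01, -0.0000e+00,  1.0000e-02,
       -0.0000e+00]), 'ee_pos': array([ 0.231, -0.58 ,  0.23 ]), 'eef_rot': array([-3.083, -0.593,  0.   ]), 'ft_force': array([ 0.094,  0.35 , -0.121]), 'ft_torque': array([-0.048,  0.01 , -0.006]), 'finger_force': np.float64(0.0), 'finger_gap': np.float64(1.0)}
top 369.145220383031 -0.02523563397435084 (array([0.50178102, 0.00527777, 1.1321113 ]), array([ 0.06022329,  0.00414698, -0.99820305]))
side 469.6128936302808 -0.056926535622403254 (array([ 0.37784062, -0.94532972,  0.8390386 ]), array([ 0.19026651,  0.75777728, -0.62461453]))
```

View pics/top0.png

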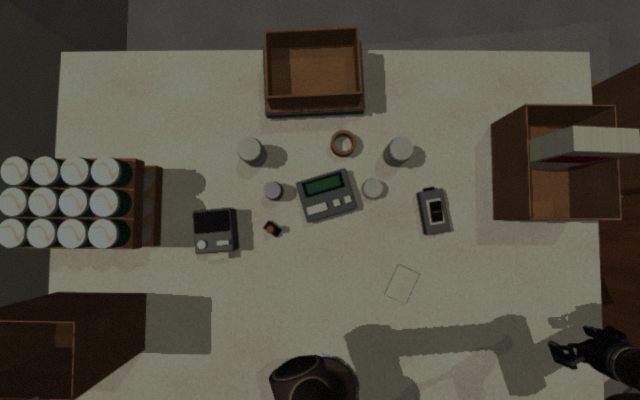

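View pics/side0.png

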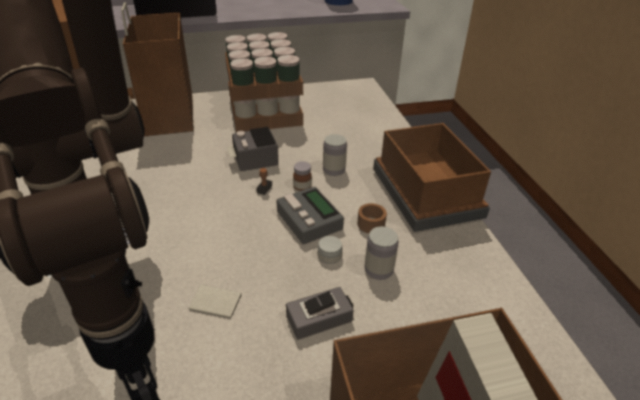

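The top view shows the power block at about (434,211), the console at (327,194) with its bar key near (317,208), and the printer at (215,231) with its round key near (202,244). The side view shows the same devices. Next I measure the key features.

Run:
```python
from h import *
import pickle
c=pickle.load(open('top.pkl','rb'));im=c['img']
crops=[im[165:260,a:a+95] for a in(185,282,388)]
v=np.hstack([cv2.resize(x,(266,266),interpolation=cv2.INTER_CUBIC) for x in crops])
cv2.imwrite('pics/crop0.png',np.clip(v[:,:,::-1]*1.6,0,255).astype(np.uint8))
g=im.min(2).astype(int)
def blobs(m,box,zs,lo):
    x0,y0,x1,y1=box;mm=np.zeros(m.shape,np.uint8);mm[y0:y1,x0:x1]=m[y0:y1,x0:x1]
    n,l,st,ce=cv2.connectedComponentsWithStats(mm)
    for i in range(1,n):
        if st[i,4]>=lo:
            r=cv2.minAreaRect(np.argwhere(l==i)[:,::-1].astype(np.float32));u,w=ce[i]
            d=np.median(c['depth'][l==i]);o,dr=ray(c,u,w)
            b=cv2.boxPoints(r)
            print(st[i],ce[i].round(1),np.round(r[1],1),round(r[2],1),'onz',onz(c,u,w,zs).round(4),'depthpt',(o+dr*d).round(4))
for nm,box,z in(('printer',(194,208,238,254),.087),('console',(303,176,354,217),.055),('power',(422,192,446,232),.058)):
    print(nm);b=g[box[1]:box[3],box[0]:box[2]];print(np.percentile(b,[5,25,50,75,95]))
    blobs((g>110),box,z,12)
print('dark');blobs((im.max(2)<40),(422,192,448,234),.058,12)
```

```text
printer
[ 8. 13. 34. 60. 95.]
[198 241   7   7  35] [200.8 244.1] [5.7 6.4] 45.0 onz [0.439  0.3467 0.087 ] depthpt [0.4391 0.3459 0.0892]
[217 241  10   4  23] [221.4 242.3] [2.7 9.2] 81.9 onz [0.4443 0.2881 0.087 ] depthpt [0.4445 0.2875 0.0891]
console
[ 12.  27.  49.  54. 108.]
power
[ 6.   30.75 51.   55.   90.  ]
dark
[430 201  13  21 220] [436.1 210.9] [19.7 12. ] 83.7 onz [ 0.5359 -0.328   0.058 ] depthpt [ 0.5358 -0.3277  0.059 ]
[422 211   4  23  47] [423.3 223.2] [22.2  2.4] 81.3 onz [ 0.5    -0.2902  0.058 ] depthpt [ 0.4999 -0.2968  0.0338]
```

View pics/crop0.png

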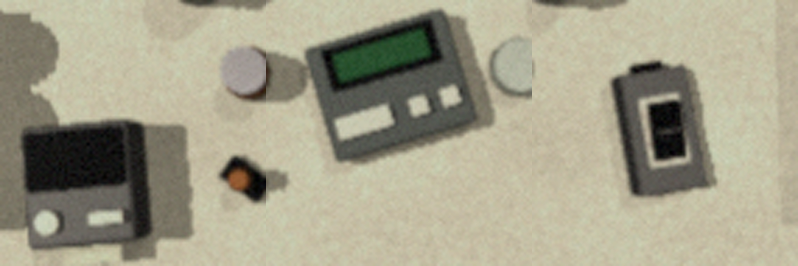

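The crops show the rocker centred at about (667,130), with its stub end up in the image. The bar key is at (364,122) and the round key at (46,222). The z values agree with the given heights. I still need the bar key position and the rocker yaw, and I'll cross-check in the side view.

Run:
```python
from h import *
import pickle
C={n:pickle.load(open(n+'.pkl','rb')) for n in('top','side')}
c=C['top'];im=c['img'];g=im.min(2)
def comp(m,box):
    x0,y0,x1,y1=box;mm=np.zeros(m.shape,np.uint8);mm[y0:y1,x0:x1]=m[y0:y1,x0:x1]
    n,l,st,ce=cv2.connectedComponentsWithStats(mm)
    return [(ce[i],np.argwhere(l==i)[:,::-1]) for i in range(1,n) if st[i,4]>=10]
def rep(c,cc,z):
    for ce,px in cc:
        P=np.array([onz(c,u,v,z) for u,v in px]);w,V=np.linalg.eigh(np.cov(P[:,:2].T))
        d=V[:,1];print(ce.round(1),len(px),P.mean(0).round(4),'sides',np.sqrt(12*w).round(3),'long dir',d.round(3),'z',dep(c,*ce)[2].round(3))
print('console keys');rep(c,comp(g>80,(308,194,350,214)),.055)
print('rocker');rep(c,comp(im.max(2)<40,(426,199,446,224)),.058)
print('stub');rep(c,comp(im.max(2)<40,(422,184,440,194)),.025)
# where expected points appear in side view
s=C['side'];K=np.array([[s['fx'],0,s['cx']],[0,s['fy'],s['cy']],[0,0,1.]])
gs=s['img'].min(2)
print('side keys');rep(s,comp(gs>90,(284,194,318,230)),.055);rep(s,comp(gs>90,(232,132,252,150)),.087)
rep(s,comp(s['img'].max(2)<45,(300,288,340,318)),.058)
```

```text
console keys
[346.8 198.7] 35 [ 0.5707 -0.0686  0.055 ] sides [0.015 0.02 ] long dir [-0.977  0.215] z 0.058
[336.  202.2] 39 [ 0.5604 -0.0371  0.055 ] sides [0.018 0.019] long dir [-0.986 -0.168] z 0.057
[317.  207.9] 150 [0.5435 0.0184 0.055 ] sides [0.023 0.056] long dir [-0.296  0.955] z 0.056
rocker
[436.1 210.9] 220 [ 0.5359 -0.328   0.058 ] sides [0.033 0.057] long dir [-0.999 -0.054] z 0.057
stub
[428.6 189. ] 27 [ 0.6025 -0.3168  0.025 ] sides [0.008 0.031] long dir [-0.184  0.983] z 0.031
side keys
[292.4 200.4] 157 [0.5442 0.0193 0.055 ] sides [0.028 0.064] long dir [-0.316  0.949] z 0.057
[303.1 212.9] 53 [ 0.5616 -0.0373  0.055 ] sides [0.022 0.025] long dir [0.002 1.   ] z 0.057
[309.5 220.5] 56 [ 0.5717 -0.0696  0.055 ] sides [0.021 0.025] long dir [0.191 0.982] z 0.056
[284.9 227.7] 11 [ 0.5061 -0.0838  0.055 ] sides [0.007 0.018] long dir [-0.159  0.987] z -0.001
[240.1 133.3] 29 [0.4386 0.3425 0.087 ] sides [0.023 0.024] long dir [-0.93   0.369] z 0.086
[244.1 142.3] 42 [0.4453 0.287  0.087 ] sides [0.017 0.042] long dir [-0.071  0.997] z 0.086
[232.2 145.2] 12 [0.4085 0.2778 0.087 ] sides [0.003 0.063] long dir [0.05  0.999] z -0.001
[318.4 305.2] 159 [ 0.5328 -0.3382  0.058 ] sides [0.025 0.056] long dir [-0.988 -0.153] z 0.059
```

Request:
{"op": "apply_moves", "data": {"moves": [[0,0.04,0,0,0,0,0],[0,0.08,0,0,0,0,0],[0,0.12,0,0,0,0,0],[0,0.16,0,0,0,0,0],[0,0.2,0,0,0,0,0],[0,0.24,0,0,0,0,0],[0.04,0.25,0,0,0,0,0],[0.08,0.25,0,0,0,0,0],[0.12,0.25,0,0,0,0,0],[0.16,0.25,0,0,0,0,0],[0.2,0.25,0,0,0,0,0],[0.24,0.25,0,0,0,0,0]]}}

```text
time: 1.1
ee_pos: [0.4733, -0.3297, 0.2308]
eef_rot: [-3.085, -0.594, 0.001]
ft_force: [0.0, -1.3, 0.2]
finger_gap: -0.002
finger_force: 0.0
```

Request:
{"op": "apply_moves", "data": {"moves": [[0.04,0.002,0,0,0,0,0],[0.07,0.004,-0.025,0,0,0,0],[0.085,0.005,-0.06,0,0,0,0],[0.085,0.005,-0.1,0,0,0,0],[0.085,0.005,-0.135,0,0,0,0],[0.085,0.005,-0.155,0,0,0,0],[0.085,0.005,-0.155,0,0,0,0]]}}

```text
time: 1.68
ee_pos: [0.5518, -0.3219, 0.0689]
eef_rot: [-3.075, -0.592, 0.015]
ft_force: [-0.6, -0.2, -0.5]
finger_gap: -0.001
finger_force: 0.0
```

Run:
```python
from h import *
s=sense();print(s['ee_pos'],s['ft_force'])
a=capture('top')['img'][150:260,380:500];b=capture('side')['img'][250:360,250:370]
v=np.hstack([cv2.resize(x,(400,400),interpolation=cv2.INTER_CUBIC) for x in(a,b)])
cv2.imwrite('pics/c1.png',np.clip(v[:,:,::-1]*1.6,0,255).astype(np.uint8))
```

```text
[ 0.55179144 -0.32188315  0.06886517] [-0.63932338 -0.18872168 -0.47261448]
```

View pics/c1.png

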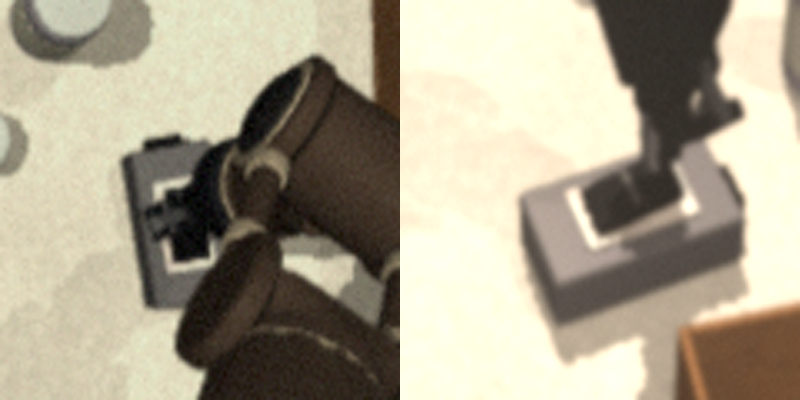

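The tool tip hangs just above the raised half of the rocker, at about (660,165) in the right crop. It hasn't touched yet. I'll shift it slightly outward and press in small steps.

Request:
{"op": "apply_moves", "data": {"moves": [[0.004,-0.003,0,0,0,0,0],[0.004,-0.003,0,0,0,0,0],[0.004,-0.003,0,0,0,0,0]]}}

```text
time: 2.03
ee_pos: [0.5627, -0.33, 0.0792]
eef_rot: [3.081, 0.592, 0.006]
ft_force: [-0.2, -0.1, -0.5]
finger_gap: 0.001
finger_force: 0.0
```

Request:
{"op": "apply_moves", "data": {"moves": [[-0.002,0.004,-0.006,0,0,0,0],[-0.002,0.004,-0.008,0,0,0,0],[-0.002,0.004,-0.01,0,0,0,0],[-0.002,0.004,-0.012,0,0,0,0],[-0.002,0.004,-0.012,0,0,0,0]]}}

```text
time: 2.45
ee_pos: [0.5583, -0.3242, 0.0637]
eef_rot: [-3.085, -0.593, 0.001]
ft_force: [-0.0, 1.2, -0.5]
finger_gap: 0.002
finger_force: 0.0
```

Request:
{"op": "apply_moves", "data": {"moves": [[0,0,-0.002,0,0,0,0],[0,0,-0.004,0,0,0,0],[0,0,-0.006,0,0,0,0],[0,0,-0.008,0,0,0,0],[0,0,-0.009,0,0,0,0],[0,0,-0.009,0,0,0,0]]}}

```text
time: 2.95
ee_pos: [0.5597, -0.3248, 0.0557]
eef_rot: [3.084, 0.593, 0.003]
ft_force: [3.0, 0.9, 2.6]
finger_gap: 0.005
finger_force: 1.4
```

Request:
{"op": "apply_moves", "data": {"moves": [[0,0,-0.001,0,0,0,0],[0,0,-0.002,0,0,0,0],[0,0,-0.003,0,0,0,0],[0,0,-0.003,0,0,0,0],[0,0,-0.003,0,0,0,0]]}}

```text
time: 3.37
ee_pos: [0.56, -0.3248, 0.0543]
eef_rot: [3.084, 0.593, 0.003]
ft_force: [1.7, 3.1, 9.0]
finger_gap: 0.002
finger_force: 4.9
```

Request:
{"op": "apply_moves", "data": {"moves": [[0,0,-0.001,0,0,0,0],[0,0,-0.002,0,0,0,0],[0,0,-0.002,0,0,0,0],[0,0,-0.002,0,0,0,0]]}}

```text
time: 3.7
ee_pos: [0.56, -0.3249, 0.0541]
eef_rot: [3.084, 0.593, 0.003]
ft_force: [-0.9, 4.5, 17.5]
finger_gap: 0.003
finger_force: 8.4
```

The rocker is at a hard stop: 17.5 N with no further travel. I'll lift and move to the bar key.

Request:
{"op": "apply_moves", "data": {"moves": [[0,0,0.03,0,0,0,0],[0,0,0.07,0,0,0,0],[0,0.02,0.1,0,0,0,0],[0,0.06,0.11,0,0,0,0],[-0.002,0.1,0.11,0,0,0,0],[-0.004,0.14,0.11,0,0,0,0],[-0.006,0.18,0.11,0,0,0,0],[-0.008,0.22,0.11,0,0,0,0],[-0.01,0.26,0.11,0,0,0,0],[-0.012,0.3,0.11,0,0,0,0],[-0.015,0.33,0.11,0,0,0,0],[-0.015,0.344,0.11,0,0,0,0]]}}

```text
time: 4.7
ee_pos: [0.5409, 0.0224, 0.1589]
eef_rot: [-3.083, -0.598, 0.008]
ft_force: [0.3, -0.5, -0.1]
finger_gap: -0.001
finger_force: 0.0
```

Request:
{"op": "apply_moves", "data": {"moves": [[0,0,-0.02,0,0,0,0],[0,0,-0.04,0,0,0,0],[0,0,-0.06,0,0,0,0],[0,0,-0.075,0,0,0,0],[0,0,-0.085,0,0,0,0],[0,0,-0.085,0,0,0,0],[0,0,-0.085,0,0,0,0],[0,0,-0.085,0,0,0,0]]}}

```text
time: 5.37
ee_pos: [0.5442, 0.0192, 0.0759]
eef_rot: [3.085, 0.593, 0.001]
ft_force: [0.5, 0.1, 0.4]
finger_gap: -0.004
finger_force: 0.0
```

Run:
```python
from h import *
c=capture('top');a=c['img'][150:260,280:390];b=capture('side')['img']
v=np.hstack([cv2.resize(x,(266,266),interpolation=cv2.INTER_CUBIC) for x in(c['img'][165:260,388:483],b[160:250,260:350],b[270:350,270:350])])
cv2.imwrite('pics/c2.png',np.clip(v[:,:,::-1]*1.6,0,255).astype(np.uint8))
```

```text
(no output)
```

View pics/c2.png

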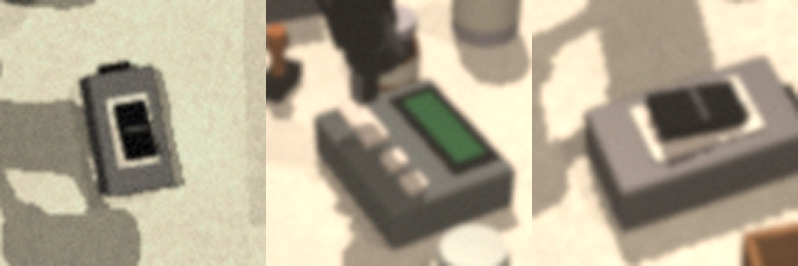

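In the third crop the rocker's near end is now raised and its stub end is down. In the middle crop the tool is over the far-end bar key. Pressing the bar key now.

Request:
{"op": "apply_moves", "data": {"moves": [[0,0,-0.01,0,0,0,0],[0,0,-0.016,0,0,0,0],[0,0,-0.02,0,0,0,0],[0,0,-0.022,0,0,0,0],[0,0,-0.024,0,0,0,0],[0,0,-0.026,0,0,0,0],[0,0,-0.028,0,0,0,0],[0,0,-0.028,0,0,0,0],[0,0,-0.028,0,0,0,0]]}}

```text
time: 6.22
ee_pos: [0.5433, 0.0195, 0.049]
eef_rot: [-3.085, -0.593, 0.003]
ft_force: [-6.4, 0.1, 13.9]
finger_gap: 0.0
finger_force: 7.0
```

Request:
{"op": "apply_moves", "data": {"moves": [[0,0,-0.001,0,0,0,0],[0,0,-0.0015,0,0,0,0],[0,0,-0.0015,0,0,0,0]]}}

```text
time: 6.47
ee_pos: [0.5433, 0.0195, 0.0489]
eef_rot: [-3.085, -0.593, 0.004]
ft_force: [-9.8, -0.0, 22.7]
finger_gap: -0.004
finger_force: 11.4
```

Hard stop at 0.0489, so the key is fully in. I'll lift and move to the round key.

Request:
{"op": "apply_moves", "data": {"moves": [[0,0,0.03,0,0,0,0],[0,0,0.07,0,0,0,0],[0,0,0.11,0,0,0,0],[-0.012,0.036,0.12,0,0,0,0],[-0.024,0.073,0.12,0,0,0,0],[-0.036,0.11,0.12,0,0,0,0],[-0.048,0.147,0.12,0,0,0,0],[-0.06,0.184,0.12,0,0,0,0],[-0.072,0.221,0.12,0,0,0,0],[-0.084,0.258,0.12,0,0,0,0],[-0.096,0.295,0.12,0,0,0,0],[-0.105,0.326,0.12,0,0,0,0]]}}

```text
time: 7.47
ee_pos: [0.4374, 0.348, 0.1656]
eef_rot: [-3.084, -0.594, -0.001]
ft_force: [0.5, 0.2, -0.1]
finger_gap: -0.004
finger_force: 0.0
```

Request:
{"op": "apply_moves", "data": {"moves": [[0,0,-0.02,0,0,0,0],[0,0,-0.04,0,0,0,0],[0,0,-0.055,0,0,0,0],[0,0,-0.06,0,0,0,0],[0,0,-0.06,0,0,0,0],[0,0,-0.06,0,0,0,0],[0,0,-0.06,0,0,0,0]]}}

```text
time: 8.05
ee_pos: [0.4397, 0.3459, 0.1069]
eef_rot: [-3.084, -0.592, -0.003]
ft_force: [-0.3, -0.4, -0.1]
finger_gap: 0.003
finger_force: 0.0
```

Run:
```python
from h import *
c=capture('top');b=capture('side')['img']
v=np.hstack([cv2.resize(x,(266,266),interpolation=cv2.INTER_CUBIC) for x in(c['img'][165:260,282:377],b[160:250,260:350],b[100:180,210:290])])
cv2.imwrite('pics/c3.png',np.clip(v[:,:,::-1]*1.6,0,255).astype(np.uint8))
```

```text
(no output)
```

View pics/c3.png

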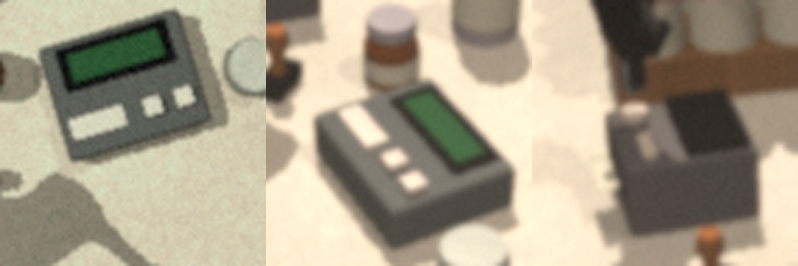

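The bar key sits low in the middle crop, and the tool is above the round key at (630,110) in the right crop. Pressing it.

Request:
{"op": "apply_moves", "data": {"moves": [[0,0,-0.01,0,0,0,0],[0,0,-0.016,0,0,0,0],[0,0,-0.02,0,0,0,0],[0,0,-0.022,0,0,0,0],[0,0,-0.024,0,0,0,0],[0,0,-0.026,0,0,0,0],[0,0,-0.028,0,0,0,0],[0,0,-0.029,0,0,0,0],[0,0,-0.029,0,0,0,0],[0,0,-0.029,0,0,0,0]]}}

```text
time: 8.98
ee_pos: [0.4385, 0.3453, 0.0807]
eef_rot: [3.084, 0.593, -0.003]
ft_force: [-8.5, -5.9, 24.5]
finger_gap: 0.002
finger_force: 12.3
```

Fully in: z is 0.0807, at a hard stop with well over 5 N. Letting it spring back.

Request:
{"op": "apply_moves", "data": {"moves": [[0,0,0.01,0,0,0,0],[0,0,0.04,0,0,0,0],[0,0,0.08,0,0,0,0],[0,0,0.11,0,0,0,0],[-0.03,-0.02,0.12,0,0,0,0],[-0.06,-0.05,0.12,0,0,0,0],[-0.06,-0.05,0.12,0,0,0,0],[-0.06,-0.05,0.12,0,0,0,0],[-0.06,-0.05,0.12,0,0,0,0],[-0.06,-0.05,0.12,0,0,0,0]]}}

```text
time: 9.82
ee_pos: [0.38, 0.2964, 0.1973]
eef_rot: [-3.084, -0.593, -0.003]
ft_force: [0.6, 0.3, 0.6]
finger_gap: 0.004
finger_force: 0.0
```

Run:
```python
from h import *
c=capture('side');cv2.imwrite('pics/f.png',np.clip(c['img'][90:340,200:400,::-1]*1.6,0,255).astype(np.uint8).repeat(2,0).repeat(2,1))
for n,u,v in(('bar',292,201),('sqmid',303,213),('round',240,133)):
    print(n,np.median([dep(c,u+i,v+j)[2] for i in(-1,0,1) for j in(-1,0,1)]).round(4))
```

```text
bar 0.0513
sqmid 0.0579
round 0.0868
```

View pics/f.png

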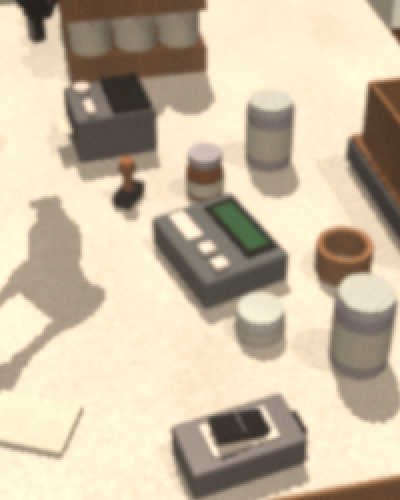

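The bar key is about 6 mm lower than before, the square key is up and the round key has sprung back. The rocker (240,425) is on, and the tins, jar, tape roll and stamp are undisturbed.

```bash
python3 -c "
from station import *
print(sign_off())"
```

```text
the job is handed in; nothing more can be done
None
```

I switched the rocker fully on, latched the bar key in, then pressed the round key and let it spring back. They went in that order with no other key pressed, the loose items undisturbed, and the job handed in at about 10 s.

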